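Park the half-repaired tablet for the night

TASK

Put the loose lid on the open screw tin so that it sits seated and level, and then take the tablet out of the board rack and lean it on the steel angle rest: its lower short edge on the rest's foot plate, centred and square, tipped back about 20 degrees against the rest's back plate, with the screen facing outward. Set both down gently and let go of them, and leave the tin and everything else where they are.

Things in the scene. Friction and masses are not known exactly. Their poses are not given: they have to be found in the camera images.
- tablet: The tablet: a flat slab 10 mm thick (x), 120 mm wide (y), 180 mm high (z), about 0.3 kg, aluminium back, dark glass screen on +x. It stands upright on a short edge in one of the rack's slots and is the tallest of the three slabs there. Origin: centre of its lower short edge; z runs up the slab.
- rack: Fixed black slotted rack, 130 (x) by 104 (y) mm, 48 mm high. Three slots along y, 13 mm wide, at x = -38, 0 and +38 mm; slot floor at z = 8 mm. The slabs in it face +x; the tablet can be in any slot. Fingertips at most 40 mm below the tablet's top stay above its neighbours. Origin: centre of the underside.
- rest: Fixed steel angle rest: foot plate 150 mm wide (y), from x = -55 to +60 mm, its top at z = 4 mm; upright back plate as wide, from x = -63 to -55 mm, its top at z = 95 mm. Two ribs behind it (to x = -83 mm, 50 mm high). The open side is +x, where the screen shall face. Origin: at table height under the foot plate, 55 mm in front of the back plate.
- lid: The tin's loose lid, lying level on the rest's foot plate at the start: disc of diameter 76 mm (z = 6 to 10 mm), under it a bevelled round spigot of diameter 56 mm (z = 0 to 6) that drops into the tin, on top a round upright grip knob of diameter 24 mm (z = 10 to 36). 0.09 kg. Origin: centre of the spigot's underside.
- tin: The open screw tin: round steel, outside diameter 68 mm, inside 62 mm, 45 mm high, flat rim, 0.35 kg, loose on the table, a few screws on its floor. Origin: centre of the underside, z up. The seated lid's origin is 39 mm above the tin's.
- board: Bystander in the rack: a green circuit board on its edge, 10 x 110 x 130 mm high. Origin: centre of its lower edge, x its normal.
- cover_plate: Bystander in the rack: a plain aluminium plate on its edge, 10 x 100 x 105 mm high. Origin: centre of its lower edge, x its normal.
- reel: Bystander: grey reel standing on its flange, diameter 62 mm, 38 mm high. Origin: centre of the underside.
- flux: Bystander: small closed bottle, diameter 42 mm, 120 mm high. Origin: centre of the underside.
- cup: Bystander: empty grey plastic cup, rim diameter 52 mm, 60 mm high (not the screw tin). Origin: centre of the underside.
- jar: Bystander: small closed jar, diameter 38 mm, 48 mm high. Origin: centre of the underside.
- screwdriver: Bystander: screwdriver lying on the table, 150 mm long along its x, 26 mm high. Origin: under its middle, on the table.
- rest_back (a point): Point low behind the rest's back plate (rest x = -80 mm, z = 20 mm): with the screen outward it lies on the tablet's back side (its -x).
- holder: Bystander: board-holder stand, round iron foot of diameter 68 mm, upright rod of diameter 10 mm to 240 mm high, and at 200 mm a short cross arm along y, 45 mm to each side. It stands beyond the tin, in the middle of the bench: the tablet must be carried round it. Origin: centre of the underside.
- tray: Bystander: small open aluminium tray, 60 x 90 x 20 mm high, to the left. Origin: centre of the underside.
- meter: Bystander: black hand meter lying flat, 75 x 140 x 45 mm high, to the right. Origin: centre of the underside.
Things that resemble listed ones, but are neither listed nor needed, are in the scene too. Leave any pink look-alike of the tin alone. Leave any orange look-alike of the lid alone.

How it is judged:
On the way, in this order (a step that is already met when the one before it is completed fails the run):
1. the lid sits seated and level on the tin, let go (horizontal distance between lid and tin below 0.0045 m and z of lid in the frame of tin between 0.036 and 0.0415 m and angle between each of lid, tin's own z axis and vertical below 0.06 rad and contact force between the fingers and lid below 0.1 N), for 0.2 s.
2. the tablet leans on the rest, screen outward, let go (angle between tablet's own z axis and vertical between 0.17 and 0.56 rad and x of tablet in the frame of rest between -0.045 and 0.055 m and z of tablet in the frame of rest below 0.012 m and y of tablet in the frame of rest between -0.025 and 0.025 m and angle between the y axis of tablet and the y axis of rest, either way round below 0.17 rad and x of rest_back in the frame of tablet below 0 m and contact force between tablet and rest above 0.5 N and contact force between the fingers and tablet below 0.1 N), for 0.2 s.
At the end, for the whole second after the job is handed in: Lid seated on the upright tin: 4.5 mm of its axis, level to 0.06 rad. Tablet's lower edge on the foot plate, centred to 25 mm, square to 0.17 rad, tipped back 0.17 to 0.56 rad against the back plate, screen to the open side. Both and the tin released and at rest (all of step 2 and horizontal distance between lid and tin below 0.0045 m and z of lid in the frame of tin between 0.036 and 0.0415 m and angle between each of lid, tin's own z axis and vertical below 0.06 rad and linear speed of each of tablet, lid, tin below 0.02 m/s); the robot touches nothing.
It fails at once if the tablet is dropped or topples (faster than 0.5 m/s while not held) (contact force between the fingers and tablet below 0.1 N and linear speed of tablet above 0.5 m/s).
It fails at once if the lid is dropped (faster than 0.5 m/s while not held) (contact force between the fingers and lid below 0.1 N and linear speed of lid above 0.5 m/s).
It fails at once if the tin is pushed more than 25 mm away or tipped (distance of tin from where it was at the start of the episode above 0.025 m or angle between tin's own z axis and vertical above 0.3 rad).
It fails at once if a bystander is moved by more than 25 mm (distance of any of board, cover_plate, reel, flux, cup, jar, screwdriver, holder, tray, meter from where it was at the start of the episode above 0.025 m).
It also fails if it takes over 64 s, if anything falls off the work surface, if the arm or the gripper's body presses on something with over 40 N, if the wrist force passes 120 N, or if a joint passes its speed limit or range.

ROBOT

A 7-joint arm with a two-finger parallel gripper is mounted at the origin on the work surface. World frame = base frame: x ahead of the robot, y to its left, z up, the work surface at z = 0. Lengths are in m, angles in rad, forces in N, time in s.
With the tool pointing down it reaches from about 0.4 to 0.85 m from the base axis. Payload 10.4 kg.
Tool frame: the origin (TCP) lies midway between the tips of the shut fingers; the grasp point (between the pads) lies 19 mm behind it; z points along the fingers, y is the line along which they close (so a half turn about z gives the same grasp; the last joint's range is limited). The gripper opens to 87 mm and grips with 3 to 60 N. Pads are 19 mm wide; open, the fingers measure 117 mm over their backs; the gripper's body (75 mm by 190 mm) begins 51 mm behind the grasp point.
Start: joints at [-1.348, 0.332, -0.065, 1.46, 0.022, 1.35, -0.088], TCP at [0.152, 0.606, 0.223] pointing down, gripper open.
Joint ranges: [-2.6, 2.6], [-0.5, 2.12], [-1.47, 1.34], [0.16, 2.42], [-1.27, 4.41], [0.06, 2.06], [-2.6, 2.6]. Speed limits (rad/s): [2.22, 2.22, 2.79, 2.79, 3.14, 3.14, 3.14].

INTERFACE

Orientations are given as a unit quaternion [x, y, z, w].
In Python, from bench import sensors, eyes, order gives the robot as it stands.
- The arm moves only by the tool arm_command, never from a script. Its argument "steps" is a list of rows, each an object with "rot": the turn, a rotation vector about the world's x, y, z in degrees, a list of three; "slide": the shift along the world's x, y, z in m, a list of three; "grip": the opening, from 0 (shut) to 1 (fully open). A call has exactly 8 rows; each row shifts and turns the commanded pose from where the row before left it; what a row does not reach is not made up. A row lasts 1/8 s, in which the tool goes at most 62.5 mm and 10.7 degrees, less where a joint would pass 70% of its speed; a pose out of reach is approached as far as the arm can. A call with a gripper value outside its range is refused whole. The fingers move at their own pace and stop on an object; "newtons" is the grip in N (left out, the last holds). Time passes only in rows, so rows that do not move let the fingers close, or fill a call up. It gives the time, the measured TCP pose, the force, the opening and the grip force at its end, in the units of the state.
- sensors.read_state(): the state, without advancing time (a new reading comes with each control period).
- eyes.camera(name): name is "scene" or "top" or "wrist"; returns a dict with "pixels" (420x560x3 uint8, red, green, blue), "intrinsics" (3x3 intrinsics, pixels), "pose" (4x4, takes a point from camera to world coordinates). Camera axes: x right, y down, z forward; pixel columns grow to the right and rows downward; lengths in m; the calibration is good to about 2 mm. A picture is of the moment at which its call begins. There is no depth.
- order.close_job(): hands the job in; it is judged then, once.
Trained networks look in a picture, given as the dict that the camera call returned (one of the last four; its "shot" number tells which), for a name from the list of things; names that differ only in an ending like _2 or _b are one class to them, and where a whole thing is asked for, a point or a joint stands for the part that bears it (a point fixed in the world has none). Each returns a list of dicts, best first, with "conf" (0 to 1); they miss things now and then, are a little off and sometimes report something else, mostly with a low value. They report only what shows in the picture. A call takes as long as a camera call. They do not tell look-alikes from the thing itself.
- eyes.look_for(name, picture): "bbox" ([left, top, right, bottom] in pixels, round what is visible of it).
The state is a dict: "time": time; "joint_positions": joint angles; "joint_vel": joint speeds; "joint_torque": joint torques, N m; "ee_pos": TCP position; "eef_rot": TCP orientation; "ft_force": force on the tool from outside, world axes, zero at the start; "torque": the same for the moment, N m; "width": finger opening in m; "grip_force": force on a finger pad.
Only numpy, scipy, OpenCV 4.12 (cv2) and the standard library are available. Lean on these libraries where they do the work, as an engineer would, in place of code of your own. Each camera call takes 0.05 s, during which the arm holds its last target. There are 200 camera calls.

## Working session

There is one attempt and no reset: what is moved stays moved. The work goes in short steps, Python scripts to look and compute and a tool call to move; the robot and the scene stay as the last step left them, time stands still between calls to the robot, and variables do not carry over. Pictures are saved under pics/ and viewed, at most 10 in all, crops included, and the job is handed in when it is done.

Besides the shell and the picture viewer there is one more tool, called after "Emit:" as a command line: name --argument value ..., lists and objects as JSON in quotes. arm_command: Moves the arm, as the interface text tells. Its arguments: {"type":"object","properties":{"steps":{"type":"array","items":{"type":"object","properties":{"rot":{"type":"array","items":{"type":"number"}},"slide":{"type":"array","items":{"type":"number"}},"grip":{"type":"number"}}}},"newtons":{"type":"number"}},"required":["steps"]}

```bash
mkdir -p pics
cat > h.py <<'E'
import numpy as np, cv2
from bench import sensors, eyes, order
def shot(n,save=None):
    p=eyes.camera(n)
    if save: cv2.imwrite('pics/'+save,cv2.cvtColor(p['pixels'],cv2.COLOR_RGB2BGR))
    return p
def ray(p,u,v):
    K=np.array(p['intrinsics']);T=np.array(p['pose'])
    d=T[:3,:3]@np.linalg.inv(K)@[u,v,1]; return T[:3,3],d
def at(p,u,v,z):
    o,d=ray(p,u,v); return o+d*(z-o[2])/d[2]
def proj(p,X):
    K=np.array(p['intrinsics']);T=np.array(p['pose'])
    c=T[:3,:3].T@(np.atleast_2d(X)-T[:3,3]).T; q=K@c; return (q[:2]/q[2]).T
E
python3 - <<'E'
from h import *
s=sensors.read_state(); print({k:np.round(v,3).tolist() for k,v in s.items()})
for n in('top','scene'):
    p=shot(n,n+'1.png'); print(n,np.round(p['pose'],3).tolist(),np.round(p['intrinsics'],1).tolist())
    for o in ['tablet','rack','rest','lid','tin','board','cover_plate','holder','reel','flux','cup','jar','screwdriver','tray','meter']:
        print(o,[(np.round(d['bbox']).astype(int).tolist(),round(d['conf'],2)) for d in eyes.look_for(o,p)[:3]])
E
```

```text
{'time': 0.0, 'joint_positions': [-1.348, 0.333, -0.065, 1.461, 0.022, 1.35, -0.088], 'joint_vel': [0.001, -0.0, 0.0, 0.001, -0.0, 0.0, 0.001], 'joint_torque': [-0.001, -62.328, 0.024, -38.988, -0.061, 0.04, 0.0], 'ee_pos': [0.152, 0.606, 0.222], 'eef_rot': [0.123, 0.992, -0.001, -0.0], 'ft_force': [0.274, -0.032, -0.715], 'torque': [0.005, -0.011, -0.003], 'grip_force': 0.0, 'width': 0.087}
top [[-0.013, -0.982, 0.187, 0.332], [-1.0, 0.01, -0.016, 0.007], [0.014, -0.187, -0.982, 1.279], [0.0, 0.0, 0.0, 1.0]] [[429.3, 0.0, 280.9], [0.0, 429.3, 209.5], [0.0, 0.0, 1.0]]
tablet []
rack [([353, 199, 398, 248], 0.7)]
rest [([154, 204, 219, 250], 0.59)]
lid [([191, 164, 219, 185], 0.88), ([166, 204, 194, 227], 0.77)]
tin [([275, 220, 295, 245], 0.8), ([318, 216, 341, 239], 0.66)]
board [([354, 209, 405, 230], 0.72)]
cover_plate [([353, 201, 394, 215], 0.54), ([360, 153, 381, 172], 0.22)]
holder [([257, 163, 288, 199], 0.62)]
reel [([232, 151, 249, 171], 0.8), ([278, 248, 287, 271], 0.36)]
flux [([297, 147, 310, 167], 0.53)]
cup [([360, 154, 379, 171], 0.5)]
jar [([256, 164, 289, 199], 0.51
[... 480 characters left out ...]
351, 203], 0.43), ([214, 86, 255, 111], 0.31)]
lid [([334, 296, 371, 327], 0.75), ([268, 300, 302, 337], 0.74)]
tin [([255, 163, 278, 191], 0.67), ([281, 191, 310, 220], 0.66)]
board [([222, 111, 257, 160], 0.97), ([241, 273, 266, 300], 0.18)]
cover_plate [([214, 126, 243, 170], 0.78)]
holder [([239, 183, 273, 253], 0.67)]
reel [([240, 273, 268, 299], 0.96), ([204, 203, 221, 238], 0.62), ([312, 243, 396, 336], 0.39)]
flux [([204, 201, 222, 238], 0.89), ([335, 298, 370, 328], 0.22)]
cup [([175, 165, 195, 187], 0.65)]
jar [([285, 346, 300, 365], 0.72)]
screwdriver [([312, 184, 356, 204], 0.79), ([222, 114, 256, 161], 0.29)]
tray [([420, 324, 468, 378], 0.6)]
meter [([210, 86, 254, 114], 0.89)]
```

View pics/top1.png

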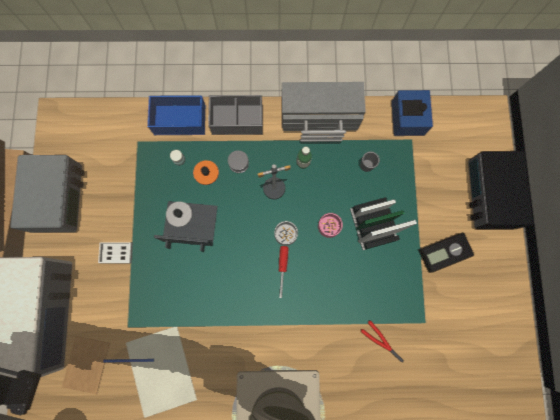

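View pics/scene1.png

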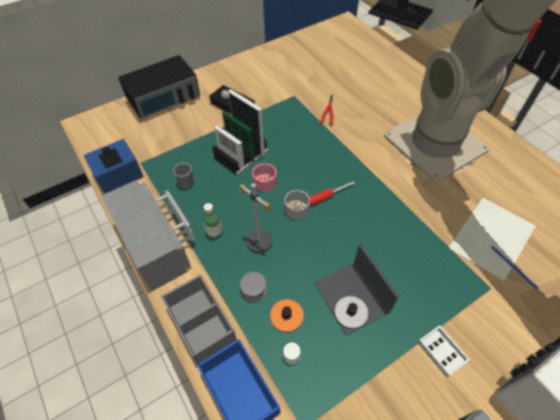

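The top view shows two lid candidates: grey at (180,215) on the rest, and orange at (206,172). It also shows two tin candidates: grey at (286,233) and pink at (330,225). The grey ones fit, since the lid lies on the foot plate and the tin isn't pink. The tablet is the tallest slab, in the slot nearest the robot, around (393,229), and its dark screen faces away from the robot. I'll confirm this in a crop with fitted models overlaid.

```bash
cat >> h.py <<'E'
def box(x0,x1,y0,y1,z0,z1): return np.array([[x,y,z] for x in(x0,x1) for y in(y0,y1) for z in(z0,z1)])
EDG=[(0,1),(2,3),(4,5),(6,7),(0,2),(1,3),(4,6),(5,7),(0,4),(1,5),(2,6),(3,7)]
def place(pts,x,y,yaw,z=0):
    c,s=np.cos(yaw),np.sin(yaw); R=np.array([[c,-s,0],[s,c,0],[0,0,1]]); return pts@R.T+[x,y,z]
def crop(p,b,f,items):
    im=cv2.cvtColor(p['pixels'],cv2.COLOR_RGB2BGR)[b[1]:b[3],b[0]:b[2]]
    im=cv2.resize(im,None,fx=f,fy=f,interpolation=cv2.INTER_CUBIC)
    for pts,edges,col in items:
        q=((proj(p,pts)-[b[0],b[1]]+.5)*f).astype(int)
        for i,j in edges: cv2.line(im,tuple(map(int,q[i])),tuple(map(int,q[j])),col,1)
    return im
def circ(x,y,z,r,n=40):
    a=np.linspace(0,2*np.pi,n,endpoint=False); return np.c_[x+r*np.cos(a),y+r*np.sin(a),0*a+z],[(i,(i+1)%n) for i in range(n)]
E
python3 - <<'E'
from h import *
p=shot('top');q=shot('scene')
print('lid',at(p,180,214,.02),at(q,351,312,.02)); print('tin',at(p,286,233,.045),at(q,296,199,.045))
print('rack box corners',[at(p,u,v,.048).round(3).tolist() for u,v in[(353,205),(391,199),(398,240),(360,248)]])
print('rest', [at(p,u,v,.004).round(3).tolist() for u,v in[(166,204),(217,205)]],[at(p,u,v,.095).round(3).tolist() for u,v in[(156,238),(214,243)]])
a=crop(p,(145,190,235,260),4,[]);b=crop(p,(340,190,430,260),4,[])
c=crop(q,(300,235,400,340),3,[]);d=crop(q,(200,80,300,180),3,[])
W=760;im=np.zeros((600,W,3),np.uint8);im[:280,:360]=a;im[:280,370:730]=b;im[285:600,:300]=c;im[290:590,370:670]=d
cv2.imwrite('pics/c1.png',im)
E
```

```text
lid [0.56119352 0.2853041  0.02      ] [0.57100352 0.29502229 0.02      ]
tin [ 0.49766083 -0.02786017  0.045     ] [ 0.50514585 -0.02824004  0.045     ]
rack box corners [[0.578, -0.225, 0.048], [0.595, -0.338, 0.048], [0.473, -0.351, 0.048], [0.452, -0.24, 0.048]]
rest [[0.595, 0.332, 0.004], [0.591, 0.178, 0.004]] [[0.481, 0.333, 0.095], [0.465, 0.173, 0.095]]
```

View pics/c1.png

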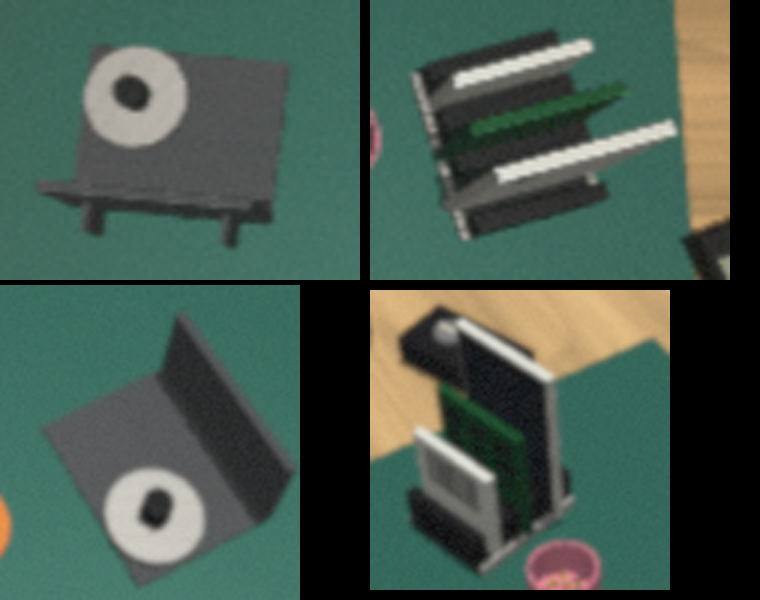

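The crops show the grey lid on the foot plate, the tablet as the tallest slab with its dark face away from the robot, and the rest opening to +x. Next I'll fit poses from the corner points.

Run:
```python
from h import *
from scipy.optimize import least_squares
p=shot('top');q=shot('scene')
def fit(n,obs,x0):
    f=lambda v: np.concatenate([proj(c,place(np.array([l]),*v))[0]-uv for c,l,uv in obs])
    r=least_squares(f,x0,loss='soft_l1'); print(n,r.x.round(4),'deg',np.degrees(r.x[2]).round(1),r.fun.round(1).tolist()); return r.x
fit('rest',[(p,(.06,.075,.004),(168,201.2)),(p,(.06,-.075,.004),(217.5,206)),(q,(.06,-.075,.004),(314.3,283.3)),(q,(.06,.075,.004),(346.7,335)),
 (q,(-.059,-.075,.095),(360.3,244)),(q,(-.059,.075,.095),(397.7,296.7)),(p,(-.059,.075,.095),(154.5,236.5)),(p,(-.059,-.075,.095),(213,241.5))],[.53,.25,0])
fit('tab',[(p,(0,.06,.188),(371.8,234)),(p,(0,-.06,.188),(416.2,222.2)),(q,(0,-.06,.188),(229.3,90.7)),(q,(0,.06,.188),(260.7,110))],[.5,-.3,.2])
fit('lid',[(p,(0,0,.014),(179,214.2)),(q,(0,0,.014),(351.7,312.0))],[.56,.28,0])
t=[]
for c in(p,q):
    d=[e for e in eyes.look_for('tin',c)]
    print([(np.round(e['bbox'],1).tolist(),round(e['conf'],2)) for e in d[:3]])
fit('holder(base)',[(p,(0,0,.0),(275,189)),(q,(0,0,0.0),(259,241))],[.6,0,0])
# tin: rim circle extents fit
for nm,c,b in(('top',p,(275,221,298,246)),('scene',q,(281,191,310,220))): 
    g=cv2.cvtColor(c['pixels'],cv2.COLOR_RGB2HSV)[b[1]:b[3],b[0]:b[2],1]; m=(g<70); y,x=np.nonzero(m); print(nm,b[0]+x.min(),b[0]+x.max(),b[1]+y.min(),b[1]+y.max())
fit('tin',[(p,(0,0,.045),(286,233)),(q,(0,0,.045),(297,202))],[.5,-.02,0])
```

```text
rest [ 0.5388  0.2591 -0.1037] deg -5.9 [-0.4, -0.8, -0.5, -1.0, -0.2, -2.6, 0.2, -0.8, -0.0, -1.6, 0.8, -1.4, -1.0, -1.0, -5.5, -1.0]
tab [ 0.4903 -0.3016  0.2532] deg 14.5 [-0.2, -0.7, -0.4, -0.9, 0.6, -2.3, 0.2, -2.1]
lid [0.5652 0.2923 0.    ] deg 0.0 [-0.9, -1.2, 0.2, -1.3]
[([276.9, 218.6, 294.3, 245.6], 0.91), ([318.5, 215.1, 340.2, 237.6], 0.63)]
[([283.9, 190.5, 310.9, 218.7], 0.81), ([215.5, 127.1, 243.0, 170.8], 0.68), ([253.1, 161.2, 276.2, 191.1], 0.64)]
holder(base) [0.6421 0.0034 0.    ] deg 0.0 [-0.3, -0.8, 0.3, -0.7]
top 275 297 221 245
scene 284 309 191 219
tin [ 0.5017 -0.0264  0.    ] deg 0.0 [-0.5, -1.4, 0.4, -3.1]
```

Emit:
arm_command --steps '[{"slide": [0.048, -0.037, -0.003], "grip": 0.7}, {"slide": [0.048, -0.037, -0.003], "grip": 0.7}, {"slide": [0.048, -0.037, -0.003], "grip": 0.7}, {"slide": [0.048, -0.037, -0.003], "grip": 0.7}, {"slide": [0.048, -0.037, -0.003], "grip": 0.7}, {"slide": [0.048, -0.037, -0.003], "grip": 0.7}, {"slide": [0.048, -0.037, -0.003], "grip": 0.7}, {"slide": [0.048, -0.037, -0.003], "grip": 0.7}]' --newtons 20

```text
schema error: expected keys rot, slide, grip
```

Run:
```python
from h import *
p=shot('wrist','w1.png'); s=sensors.read_state(); print(s['time'],s['ee_pos'],s['eef_rot'],s['joint_positions']); print(np.round(p['pose'],3).tolist())
d=eyes.look_for('lid',p); print([(np.round(e['bbox'],1).tolist(),round(e['conf'],2)) for e in d[:3]])
for e in d[:2]:
    b=e['bbox']; print(at(p,(b[0]+b[2])/2,(b[1]+b[3])/2,.014))
```

```text
1.95 [0.15209683 0.60623115 0.22256602] [1.22594536e-01 9.92456839e-01 3.61954306e-05 1.40277236e-05] [-1.34759538  0.3322078  -0.06467131  1.46010955  0.02162903  1.34989649
 -0.08848918]
[[0.243, 0.933, 0.266, 0.079], [0.97, -0.234, -0.067, 0.625], [-0.0, 0.275, -0.962, 0.384], [0.0, 0.0, 0.0, 1.0]]
[]
```

View pics/w1.png

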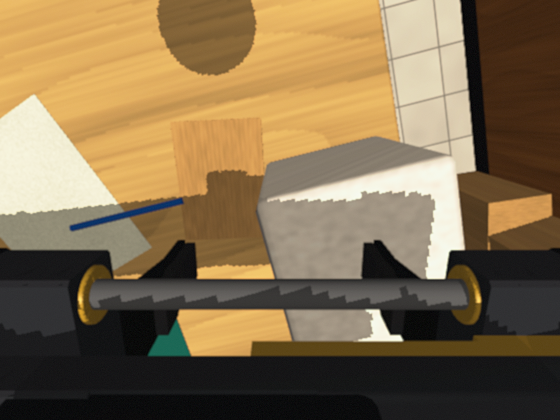

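The arm didn't move because the rows need a `rot` key. The wrist view shows the fingers low in the frame, with the camera looking ahead toward +x.

Emit:
arm_command --steps '[{"rot": [0, 0, 0], "slide": [0.048, -0.037, -0.003], "grip": 0.7}, {"rot": [0, 0, 0], "slide": [0.048, -0.037, -0.003], "grip": 0.7}, {"rot": [0, 0, 0], "slide": [0.048, -0.037, -0.003], "grip": 0.7}, {"rot": [0, 0, 0], "slide": [0.048, -0.037, -0.003], "grip": 0.7}, {"rot": [0, 0, 0], "slide": [0.048, -0.037, -0.003], "grip": 0.7}, {"rot": [0, 0, 0], "slide": [0.048, -0.037, -0.003], "grip": 0.7}, {"rot": [0, 0, 0], "slide": [0.048, -0.037, -0.003], "grip": 0.7}, {"rot": [0, 0, 0], "slide": [0.048, -0.037, -0.003], "grip": 0.7}]' --newtons 20

```text
time: 3.0
ee_pos: [0.5374, 0.309, 0.1988]
eef_rot: [0.122, 0.992, 0.0, 0.0]
ft_force: [-0.0, 1.9, -0.0]
width: 0.0609
grip_force: 0.0
```

Run:
```python
from h import *
p=shot('wrist','w2.png'); s=sensors.read_state(); print(s['time'],s['ee_pos'],s['eef_rot'],s['joint_positions']); print(np.round(p['pose'],3).tolist())
d=eyes.look_for('lid',p); print([(np.round(e['bbox'],1).tolist(),round(e['conf'],2)) for e in d[:3]])
for e in d[:2]:
    b=e['bbox']; print(at(p,(b[0]+b[2])/2,(b[1]+b[3])/2,.014))
```

```text
3.05 [0.54383644 0.3006374  0.19814018] [ 0.12709954  0.9918865  -0.00176112  0.00194406] [-0.75506895  0.33587599  0.2201474   1.51892497 -0.06950589  1.2941175
  0.78800281]
[[0.243, 0.933, 0.267, 0.465], [0.97, -0.234, -0.066, 0.328], [0.001, 0.275, -0.961, 0.361], [0.0, 0.0, 0.0, 1.0]]
[([202.9, 305.6, 265.2, 341.4], 0.93), ([234.3, 181.9, 305.1, 249.4], 0.61)]
[0.68889597 0.21634107 0.014     ]
[0.56874919 0.29129682 0.014     ]
```

View pics/w2.png

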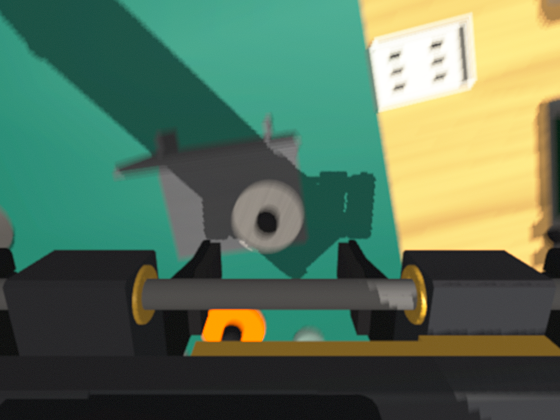

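The grey lid shows at (268,216) with the rest around it, and the orange look-alike is behind the fingers at (235,325). I'll move over the grey lid.

Emit:
arm_command --steps '[{"rot": [0, 0, 0], "slide": [0.01, -0.006, 0], "grip": 0.7}, {"rot": [0, 0, 0], "slide": [0.01, -0.006, 0], "grip": 0.7}, {"rot": [0, 0, 0], "slide": [0.011, -0.006, 0], "grip": 0.7}, {"rot": [0, 0, 0], "slide": [0, 0, -0.02], "grip": 0.7}, {"rot": [0, 0, 0], "slide": [0, 0, -0.02], "grip": 0.7}, {"rot": [0, 0, 0], "slide": [0, 0, -0.02], "grip": 0.7}, {"rot": [0, 0, 0], "slide": [0, 0, 0], "grip": 0.7}, {"rot": [0, 0, 0], "slide": [0, 0, 0], "grip": 0.7}]'

```text
time: 4.1
ee_pos: [0.5676, 0.2925, 0.1395]
eef_rot: [0.122, 0.992, 0.0, 0.0]
ft_force: [-0.3, -0.1, -0.0]
width: 0.061
grip_force: 0.0
```

Run:
```python
from h import *
p=shot('wrist','w3.png'); s=sensors.read_state(); print(s['time'],s['ee_pos'],s['eef_rot']); print(np.round(p['pose'],4).tolist())
d=eyes.look_for('lid',p); print([(np.round(e['bbox'],1).tolist(),round(e['conf'],2)) for e in d[:3]])
for e in d[:2]:
    b=e['bbox']; print(at(p,(b[0]+b[2])/2,(b[1]+b[3])/2,.014))
e=s['ee_pos']; print('tcp px',proj(p,[e,[e[0],e[1],.04],[e[0],e[1],.014]]))
# fit disc by contour
im=p['pixels']; hsv=cv2.cvtColor(im,cv2.COLOR_RGB2HSV)
m=((hsv[...,1]<60)&(hsv[...,2]>120)).astype(np.uint8); m[260:]=0
n,l,st,c=cv2.connectedComponentsWithStats(m)
print([(st[i].tolist(),c[i].round(1).tolist()) for i in range(1,n) if st[i,4]>800])
```

```text
4.15 [0.56768533 0.29255524 0.1397668 ] [1.22510055e-01 9.92466925e-01 5.39829448e-04 6.30883204e-04]
[[0.2432, 0.9324, 0.2672, 0.4946], [0.97, -0.234, -0.0663, 0.311], [0.0007, 0.2753, -0.9613, 0.3013], [0.0, 0.0, 0.0, 1.0]]
[([197.3, 309.3, 272.1, 339.3], 0.86), ([234.3, 155.1, 319.4, 239.4], 0.69)]
[0.6817669  0.21916866 0.014     ]
[0.56614787 0.29135713 0.014     ]
tcp px [[278.52506614 259.49511334]
 [278.58181967 206.71796193]
 [278.59058695 198.56495858]]
[([405, 0, 136, 60, 5343], [466.4, 22.9]), ([227, 63, 97, 46, 1259], [277.9, 93.6]), ([234, 112, 86, 127, 6864], [281.9, 177.7])]
```

View pics/w3.png

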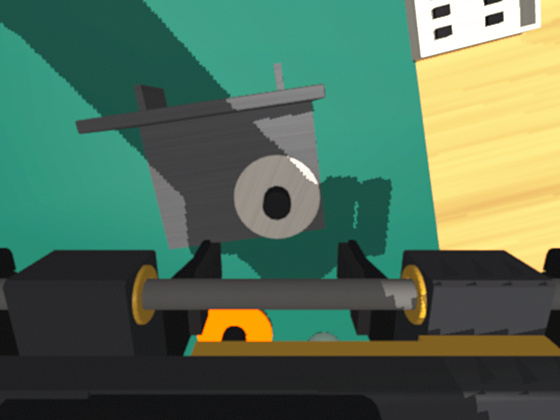

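The grey lid's disc is centred at (277,197), within about 2 mm of the TCP line at (278.6,198.6). I'll descend and grip.

Emit:
arm_command --steps '[{"rot": [0, 0, 0], "slide": [-0.001, -0.001, -0.025], "grip": 0.7}, {"rot": [0, 0, 0], "slide": [0, 0, -0.03], "grip": 0.7}, {"rot": [0, 0, 0], "slide": [0, 0, -0.03], "grip": 0.7}, {"rot": [0, 0, 0], "slide": [0, 0, -0.02], "grip": 0.7}, {"rot": [0, 0, 0], "slide": [0, 0, -0.01], "grip": 0.7}, {"rot": [0, 0, 0], "slide": [0, 0, -0.004], "grip": 0.7}, {"rot": [0, 0, 0], "slide": [0, 0, 0], "grip": 0.5}, {"rot": [0, 0, 0], "slide": [0, 0, 0], "grip": 0.2}]'

```text
time: 5.2
ee_pos: [0.5666, 0.2915, 0.0204]
eef_rot: [0.123, 0.992, 0.0, 0.0]
ft_force: [-0.9, 0.3, 0.8]
width: 0.0479
grip_force: 0.0
```

Emit:
arm_command --steps '[{"rot": [0, 0, 0], "slide": [0, 0, 0], "grip": 0.1}, {"rot": [0, 0, 0], "slide": [0, 0, 0], "grip": 0.1}, {"rot": [0, 0, 0], "slide": [0, 0, 0], "grip": 0.1}, {"rot": [0, 0, 0], "slide": [0, 0, 0.005], "grip": 0.1}, {"rot": [0, 0, 0], "slide": [0, 0, 0.02], "grip": 0.1}, {"rot": [0, 0, 0], "slide": [0, 0, 0.03], "grip": 0.1}, {"rot": [0, 0, 0], "slide": [0, 0, 0.03], "grip": 0.1}, {"rot": [0, 0, 0], "slide": [0, 0, 0.035], "grip": 0.1}]'

```text
time: 6.2
ee_pos: [0.566, 0.2912, 0.1419]
eef_rot: [0.123, 0.992, 0.0, 0.0]
ft_force: [-0.2, 0.0, -0.3]
width: 0.0234
grip_force: 20.0
```

Emit:
arm_command --steps '[{"rot": [0, 0, 0], "slide": [-0.009, -0.03, 0], "grip": 0.1}, {"rot": [0, 0, 0], "slide": [-0.01, -0.04, 0], "grip": 0.1}, {"rot": [0, 0, 0], "slide": [-0.01, -0.045, 0], "grip": 0.1}, {"rot": [0, 0, 0], "slide": [-0.01, -0.04, 0], "grip": 0.1}, {"rot": [0, 0, 0], "slide": [-0.01, -0.03, 0], "grip": 0.1}, {"rot": [0, 0, 0], "slide": [-0.007, -0.016, 0], "grip": 0.1}, {"rot": [0, 0, 0], "slide": [0, 0, 0], "grip": 0.1}, {"rot": [0, 0, 0], "slide": [0, 0, 0], "grip": 0.1}]'

```text
time: 7.2
ee_pos: [0.5104, 0.0918, 0.1399]
eef_rot: [0.122, 0.993, 0.0, 0.0]
ft_force: [0.3, 0.5, -0.2]
width: 0.0233
grip_force: 20.0
```

Run:
```python
from h import *
p=shot('wrist','w4.png'); s=sensors.read_state(); print(s['time'],s['ee_pos'],s['eef_rot'])
for o in('tin','lid'):
  d=eyes.look_for(o,p); print(o,[(np.round(e['bbox'],1).tolist(),round(e['conf'],2)) for e in d[:3]])
  for e in d[:2]:
    b=e['bbox']; print(at(p,(b[0]+b[2])/2,(b[1]+b[3])/2,.045))
e=s['ee_pos']; print('tcp px',proj(p,[e,[e[0],e[1],e[2]-.0065]]))
# overlay: tin rim guess
c,ed=circ(.50,-.027,.045,.034); c2,_=circ(.50,-.027,0.,.034); c3,_=circ(e[0],e[1],e[2]-.0065,.038)
im=crop(p,(0,0,560,420),1.4,[(c,ed,(0,0,255)),(c2,ed,(255,0,0)),(c3,ed,(0,255,255))]); cv2.imwrite('pics/w4b.png',im)
```

```text
7.25 [0.5103578  0.09180164 0.13974174] [1.21644837e-01 9.92573652e-01 2.56268938e-04 1.12823158e-04]
tin [([93.0, 186.6, 189.1, 258.2], 0.81), ([5.4, 236.3, 69.1, 319.2], 0.77)]
[ 0.49515374 -0.0184975   0.045     ]
[ 0.52047123 -0.12099017  0.045     ]
lid [([206.7, 186.4, 347.6, 318.0], 0.82), ([464.3, 320.7, 473.6, 344.7], 0.59)]
[0.54690321 0.08155041 0.045     ]
[0.66359309 0.22846939 0.045     ]
tcp px [[278.36887079 258.87654283]
 [278.37953343 253.78147158]]
```

View pics/w4b.png

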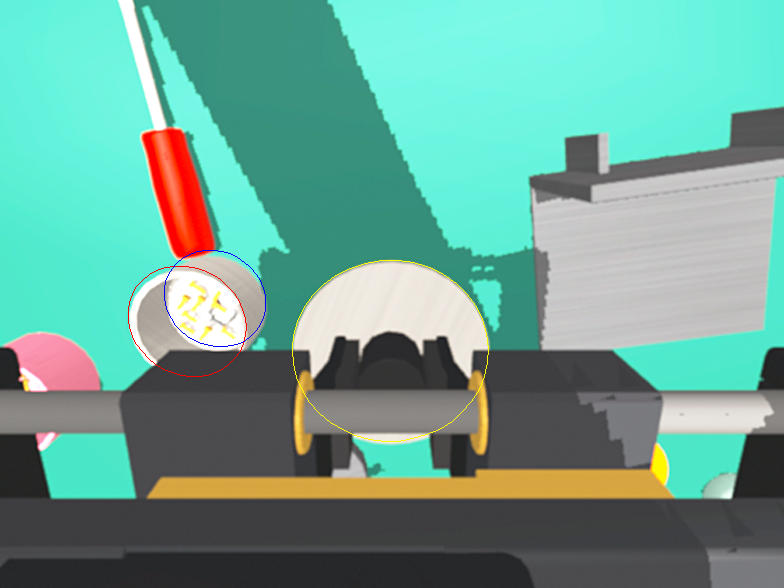

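The overlays match. The held lid's disc (yellow) is centred under the TCP, and the grey tin's rim fits (0.501, -0.027) to about 1 mm. The pink tin is off to the left at (50,390).

Emit:
arm_command --steps '[{"rot": [0, 0, 0], "slide": [-0.003, -0.025, 0], "grip": 0.1}, {"rot": [0, 0, 0], "slide": [-0.003, -0.035, 0], "grip": 0.1}, {"rot": [0, 0, 0], "slide": [-0.0035, -0.034, 0], "grip": 0.1}, {"rot": [0, 0, 0], "slide": [0, -0.025, 0], "grip": 0.1}, {"rot": [0, 0, 0], "slide": [0, 0, -0.025], "grip": 0.1}, {"rot": [0, 0, 0], "slide": [0, 0, -0.03], "grip": 0.1}, {"rot": [0, 0, 0], "slide": [0, 0, 0], "grip": 0.1}, {"rot": [0, 0, 0], "slide": [0, 0, 0], "grip": 0.1}]'

```text
time: 8.35
ee_pos: [0.5012, -0.0285, 0.0855]
eef_rot: [0.122, 0.992, 0.0, 0.0]
ft_force: [0.3, -0.6, -1.8]
width: 0.0235
grip_force: 20.0
```

Run:
```python
from h import *
ims=[]
s=sensors.read_state(); e=s['ee_pos'];print(s['time'],e,s['eef_rot'])
for n,b in(('wrist',(140,120,420,330)),('scene',(255,165,335,225)),('top',(255,200,335,260))):
    p=shot(n); print(n)
    it=[]
    for z,r,c in((.045,.034,(0,0,255)),(0,.034,(255,0,0))): k,ed=circ(.501,-.027,z,r); it.append((k,ed,c))
    k,ed=circ(e[0],e[1],e[2]-.0065,.038); it.append((k,ed,(0,255,255)))
    f=2 if n=='wrist' else 4.5
    ims.append(crop(p,b,f,it))
    if n=='wrist':
        d=eyes.look_for('tin',p); print([(np.round(q['bbox'],1).tolist(),round(q['conf'],2)) for q in d[:3]])
W=np.zeros((590,800,3),np.uint8)
a=cv2.resize(ims[0],(430,322)); W[:322,:430]=a; W[:270,435:795]=ims[1]; W[325:590,:360]=ims[2][:265]
cv2.imwrite('pics/c2.png',W)
```

```text
8.35 [ 0.50124128 -0.02848575  0.08550289] [1.22370285e-01 9.92484439e-01 4.99987111e-05 3.85477210e-04]
wrist
[([244.1, 172.4, 320.2, 198.1], 0.94), ([55.8, 238.7, 155.0, 346.5], 0.62)]
scene
top
```

View pics/c2.png

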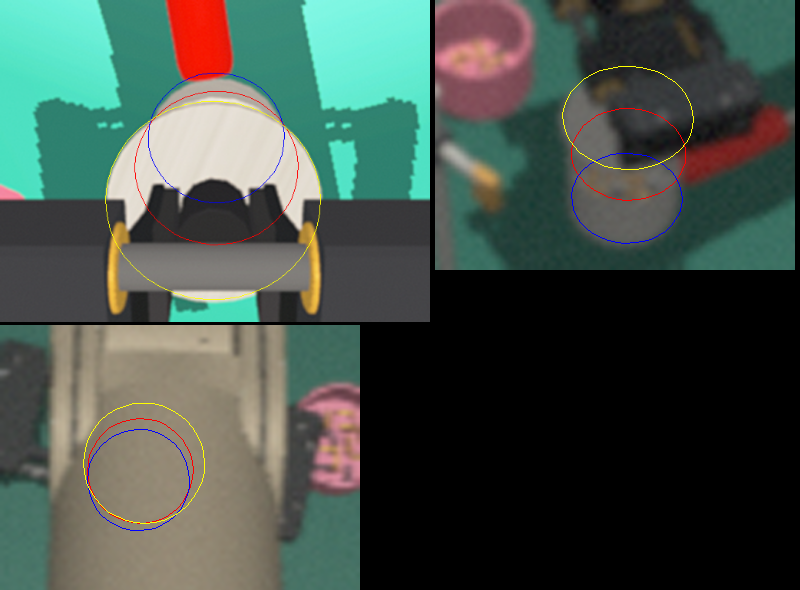

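In the wrist crop the tin's body edge is within 1–2 mm of the model (a touch toward +x), and laterally it matches. I'll nudge and lower.

Emit:
arm_command --steps '[{"rot": [0, 0, 0], "slide": [0.001, 0.0015, 0], "grip": 0.1}, {"rot": [0, 0, 0], "slide": [0, 0, -0.01], "grip": 0.1}, {"rot": [0, 0, 0], "slide": [0, 0, -0.01], "grip": 0.1}, {"rot": [0, 0, 0], "slide": [0, 0, -0.004], "grip": 0.1}, {"rot": [0, 0, 0], "slide": [0, 0, -0.003], "grip": 0.1}, {"rot": [0, 0, 0], "slide": [0, 0, -0.002], "grip": 0.1}, {"rot": [0, 0, 0], "slide": [0, 0, 0], "grip": 0.1}, {"rot": [0, 0, 0], "slide": [0, 0, 0], "grip": 0.1}]'

```text
time: 9.55
ee_pos: [0.5017, -0.0273, 0.0558]
eef_rot: [0.123, 0.992, 0.0, 0.0]
ft_force: [0.9, 1.0, -0.6]
width: 0.0233
grip_force: 20.0
```

The lid has dropped inside without force, so the spigot is in. Last millimetre, then release and rise.

Emit:
arm_command --steps '[{"rot": [0, 0, 0], "slide": [0, 0, -0.0005], "grip": 0.1}, {"rot": [0, 0, 0], "slide": [0, 0, 0], "grip": 0.3}, {"rot": [0, 0, 0], "slide": [0, 0, 0], "grip": 0.45}, {"rot": [0, 0, 0], "slide": [0, 0, 0], "grip": 0.5}, {"rot": [0, 0, 0], "slide": [0, 0, 0.01], "grip": 0.5}, {"rot": [0, 0, 0], "slide": [0, 0, 0.03], "grip": 0.5}, {"rot": [0, 0, 0], "slide": [-0.01, 0, 0.05], "grip": 0.5}, {"rot": [0, 0, 0], "slide": [-0.01, 0, 0.05], "grip": 0.5}]'

```text
time: 10.55
ee_pos: [0.4811, -0.0275, 0.1972]
eef_rot: [0.123, 0.992, -0.0, 0.0]
ft_force: [1.0, 0.0, -0.5]
width: 0.0429
grip_force: 0.0
```

Emit:
arm_command --steps '[{"rot": [0, 0, -8], "slide": [0, -0.03, 0.05], "grip": 0.5}, {"rot": [0, 0, -8], "slide": [0, -0.045, 0.03], "grip": 0.5}, {"rot": [0, 0, -8], "slide": [0, -0.045, 0.01], "grip": 0.5}, {"rot": [0, 0, -8], "slide": [0, -0.045, 0], "grip": 0.5}, {"rot": [0, 0, -8], "slide": [0.005, -0.04, 0], "grip": 0.5}, {"rot": [0, 0, -8], "slide": [0.005, -0.03, 0], "grip": 0.5}, {"rot": [0, 0, -8], "slide": [0, -0.025, 0], "grip": 0.5}, {"rot": [0, 0, -5], "slide": [0, -0.015, 0], "grip": 0.5}]'

```text
time: 11.55
ee_pos: [0.4911, -0.3037, 0.2857]
eef_rot: [0.611, 0.791, -0.0, 0.0]
ft_force: [0.6, 0.5, -0.8]
width: 0.0438
grip_force: 0.0
```

Run:
```python
from h import *
ims=[]
s=sensors.read_state(); e=s['ee_pos'];print(s['time'],e,s['eef_rot'],s['joint_positions'],s['ft_force'])
q=shot('scene');t=shot('top');w=shot('wrist')
k,ed=circ(.502,-.027,.049,.038)
tb=place(box(-.005,.005,-.06,.06,.008,.188),.4903,-.3016,.2532)
rk=place(box(-.065,.065,-.052,.052,0,.048),.4903+.038*np.cos(.253),-.3016+.038*np.sin(.253),.2532)
it=[(k,ed,(0,255,255)),(tb,EDG,(0,0,255)),(rk,EDG,(255,0,0))]
W=np.zeros((590,800,3),np.uint8)
W[:300,:300]=crop(t,(260,200,320,260),5,it); W[:300,310:610]=crop(q,(265,175,325,235),5,it)
W[305:585,:373]=cv2.resize(crop(w,(0,0,560,420),1,it),(373,280)); W[305:585,380:730]=crop(t,(345,190,432,260),4,it)[:, :350]
cv2.imwrite('pics/c3.png',W)
for n in('tablet','board'):
  for c,nm in((w,'w'),(t,'t')): print(n,nm,[(np.round(x['bbox'],1).tolist(),round(x['conf'],2)) for x in eyes.look_for(n,c)[:2]])
```

```text
11.55 [ 0.49105796 -0.30371403  0.28571812] [ 6.11395581e-01  7.91325077e-01 -1.39152888e-04  2.14251310e-04] [-0.12264987  0.22662212  0.71668164  1.52527345 -0.14900794  1.44516483
  0.85512507] [ 0.6487867   0.45148953 -0.7635302 ]Traceback (most recent call last):
  File "<stdin>", line 11, in <module>
ValueError: could not broadcast input array from shape (280,348,3) into shape (280,350,3)
```

Run:
```python
from h import *
q=shot('scene');t=shot('top');w=shot('wrist')
e=sensors.read_state()['ee_pos']
k,ed=circ(.502,-.027,.049,.038)
tb=place(box(-.005,.005,-.06,.06,.008,.188),.4903,-.3016,.2532)
rk=place(box(-.065,.065,-.052,.052,0,.048),.4903+.038*np.cos(.253),-.3016+.038*np.sin(.253),.2532)
it=[(k,ed,(0,255,255)),(tb,EDG,(0,0,255)),(rk,EDG,(255,0,0))]
W=np.zeros((590,800,3),np.uint8)
for im,(y,x) in((crop(t,(260,200,320,260),4,it),(0,0)),(crop(q,(265,175,325,235),4,it),(0,250)),(crop(q,(205,80,285,180),2.9,it),(0,500)),(crop(w,(0,0,560,420),.8,it),(250,0)),(crop(t,(345,190,430,260),4,it),(300,455))): 
  im=im[:590-y,:800-x]; W[y:y+im.shape[0],x:x+im.shape[1]]=im
cv2.imwrite('pics/c3.png',W)
print(proj(w,[[e[0],e[1],.188]]))
```

```text
[[278.68563148 207.68969024]]
```

View pics/c3.png

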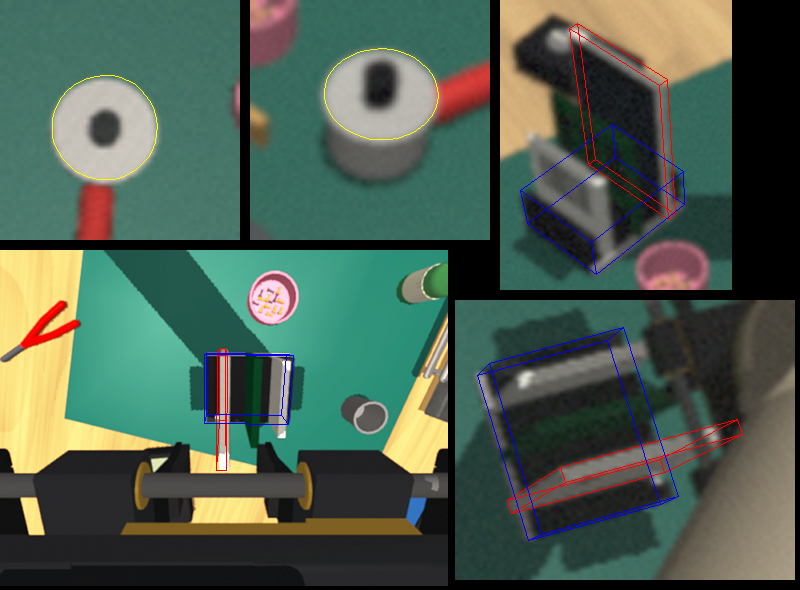

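The lid sits seated: its disc matches the model at z = 0.049 in both views. The tablet, rack and TCP line up within about 1 mm, with the tablet's top edge in the middle of the finger gap. I'll descend on the tablet.

Emit:
arm_command --steps '[{"rot": [0, 0, 0], "slide": [0, 0.001, -0.03], "grip": 0.5}, {"rot": [0, 0, 0], "slide": [0, 0, -0.035], "grip": 0.5}, {"rot": [0, 0, 0], "slide": [0, 0, -0.035], "grip": 0.5}, {"rot": [0, 0, 0], "slide": [0, 0, -0.02], "grip": 0.5}, {"rot": [0, 0, 0], "slide": [0, 0, -0.012], "grip": 0.5}, {"rot": [0, 0, 0], "slide": [0, 0, 0], "grip": 0.3}, {"rot": [0, 0, 0], "slide": [0, 0, 0], "grip": 0}, {"rot": [0, 0, 0], "slide": [0, 0, 0], "grip": 0}]' --newtons 40

```text
time: 12.85
ee_pos: [0.492, -0.3014, 0.1539]
eef_rot: [0.609, 0.793, 0.0, 0.001]
ft_force: [0.4, 0.2, 0.3]
width: 0.0213
grip_force: 0.0
```

Emit:
arm_command --steps '[{"rot": [0, 0, 0], "slide": [0, 0, 0], "grip": 0}, {"rot": [0, 0, 0], "slide": [0, 0, 0], "grip": 0}, {"rot": [0, 0, 0], "slide": [0, 0, 0], "grip": 0}, {"rot": [0, 0, 0], "slide": [0, 0, 0.005], "grip": 0}, {"rot": [0, 0, 0], "slide": [0, 0, 0.015], "grip": 0}, {"rot": [0, 0, 0], "slide": [0, 0, 0.02], "grip": 0}, {"rot": [0, 0, 0], "slide": [0, 0, 0.02], "grip": 0}, {"rot": [0, 0, 0], "slide": [0, 0, 0.02], "grip": 0}]'

```text
time: 13.85
ee_pos: [0.4913, -0.3014, 0.2345]
eef_rot: [0.609, 0.793, 0.0, 0.0]
ft_force: [-0.3, -0.4, -3.7]
width: 0.0098
grip_force: 40.0
```

Tablet held: width 9.8 mm, with its weight showing in the force reading. I'll lift clear and carry it round the robot side of the holder.

Emit:
arm_command --steps '[{"rot": [0, 0, 0], "slide": [0, 0, 0.03], "grip": 0}, {"rot": [0, 0, 0], "slide": [0, 0, 0.035], "grip": 0}, {"rot": [0, 0, 0], "slide": [-0.005, 0.01, 0.02], "grip": 0}, {"rot": [0, 0, -1.4], "slide": [-0.015, 0.025, 0], "grip": 0}, {"rot": [0, 0, -2], "slide": [-0.015, 0.035, 0], "grip": 0}, {"rot": [0, 0, -2], "slide": [-0.015, 0.04, 0], "grip": 0}, {"rot": [0, 0, -2], "slide": [-0.015, 0.045, 0], "grip": 0}, {"rot": [0, 0, -2], "slide": [0, 0.045, 0], "grip": 0}]'

```text
time: 14.85
ee_pos: [0.425, -0.0999, 0.3184]
eef_rot: [0.673, 0.74, 0.0, 0.0]
ft_force: [1.7, 0.4, -4.0]
width: 0.0097
grip_force: 40.0
```

Emit:
arm_command --steps '[{"rot": [0, 0, -2], "slide": [0, 0.045, 0], "grip": 0}, {"rot": [0, 0, -2], "slide": [0, 0.045, 0], "grip": 0}, {"rot": [0, 0, -2], "slide": [0, 0.045, 0], "grip": 0}, {"rot": [0, 0, -2], "slide": [0, 0.045, 0], "grip": 0}, {"rot": [0, 0, -2], "slide": [0, 0.045, 0], "grip": 0}, {"rot": [0, 0, -1], "slide": [0.01, 0.045, 0], "grip": 0}, {"rot": [0, 0, 0], "slide": [0.015, 0.035, 0], "grip": 0}, {"rot": [0, 0, 0], "slide": [0.015, 0.025, 0], "grip": 0}]'

```text
time: 15.85
ee_pos: [0.4658, 0.2305, 0.3179]
eef_rot: [0.74, 0.673, -0.0, 0.0]
ft_force: [0.9, -0.6, -3.6]
width: 0.0097
grip_force: 40.0
```

Run:
```python
from h import *
from scipy.spatial.transform import Rotation as R
s=sensors.read_state(); print(s['time'],s['ee_pos'],R.from_quat(s['eef_rot']).as_matrix().round(3).tolist(),s['width'],s['joint_positions'].round(2))
```

```text
15.85 [0.46583535 0.23046379 0.31793118] [[0.094, 0.996, -0.0], [0.996, -0.094, -0.001], [-0.001, -0.0, -1.0]] 0.009656568512209966 [-0.65  0.06  0.1   1.58 -0.01  1.5  -0.64]
```

Emit:
arm_command --steps '[{"rot": [-0.5, -5, 0], "slide": [0.003, 0.01, -0.015], "grip": 0}, {"rot": [-0.5, -5, 0], "slide": [0.003, 0.01, -0.025], "grip": 0}, {"rot": [-0.5, -5, 0], "slide": [0.003, 0.01, -0.03], "grip": 0}, {"rot": [-0.5, -5, 0], "slide": [0.002, 0.006, -0.03], "grip": 0}, {"rot": [0, 0, 0], "slide": [0, 0, -0.02], "grip": 0}, {"rot": [0, 0, 0], "slide": [0, 0, -0.01], "grip": 0}, {"rot": [0, 0, 0], "slide": [0, 0, 0], "grip": 0}, {"rot": [0, 0, 0], "slide": [0, 0, 0], "grip": 0}]'

```text
time: 16.85
ee_pos: [0.4781, 0.2649, 0.1891]
eef_rot: [0.729, 0.662, 0.118, 0.13]
ft_force: [-0.0, -0.2, -3.7]
width: 0.0093
grip_force: 40.0
```

Run:
```python
from h import *
from scipy.spatial.transform import Rotation as R
s=sensors.read_state(); e=s['ee_pos'];M=R.from_quat(s['eef_rot']).as_matrix(); print(s['time'],e,M.round(3).tolist(),s['ft_force'])
tb=box(-.005,.005,-.06,.06,0,.18)
# tablet frame: x=tool y, z=-tool z, y=z cross x
X=M[:,1];Z=-M[:,2];Y=np.cross(Z,X); A=np.c_[X,Y,Z]; O=e-.145*Z; T=tb@A.T+O
a=-.1037;c,sn=np.cos(a),np.sin(a)
print('tablet origin in rest',((O-[.5388,.2591,0])@np.array([[c,-sn,0],[sn,c,0],[0,0,1]])).round(4),'tilt',np.degrees(np.arccos(Z[2])))
r=[place(b,.5388,.2591,a) for b in(box(-.055,.06,-.075,.075,0,.004),box(-.063,-.055,-.075,.075,0,.095))]
it=[(T,EDG,(0,0,255))]+[(b,EDG,(255,255,0)) for b in r]
q=shot('scene');t=shot('top');w=shot('wrist')
W=np.zeros((590,800,3),np.uint8)
for im,(y,x) in((crop(q,(300,180,420,345),3,it),(0,0)),(crop(t,(140,185,240,265),4,it),(0,370)),(crop(w,(0,0,560,420),.6,it),(325,370))):
  im=im[:590-y,:800-x]; W[y:y+im.shape[0],x:x+im.shape[1]]=im
cv2.imwrite('pics/c4.png',W)
```

```text
16.85 [0.47808274 0.26490582 0.18913928] [[0.096, 0.934, 0.343], [0.995, -0.09, -0.034], [-0.0, 0.345, -0.939]] [-0.01417779 -0.21950908 -3.73005654]
tablet origin in rest [-0.011  -0.0002  0.053 ] tilt 20.161162202715765
```

View pics/c4.png

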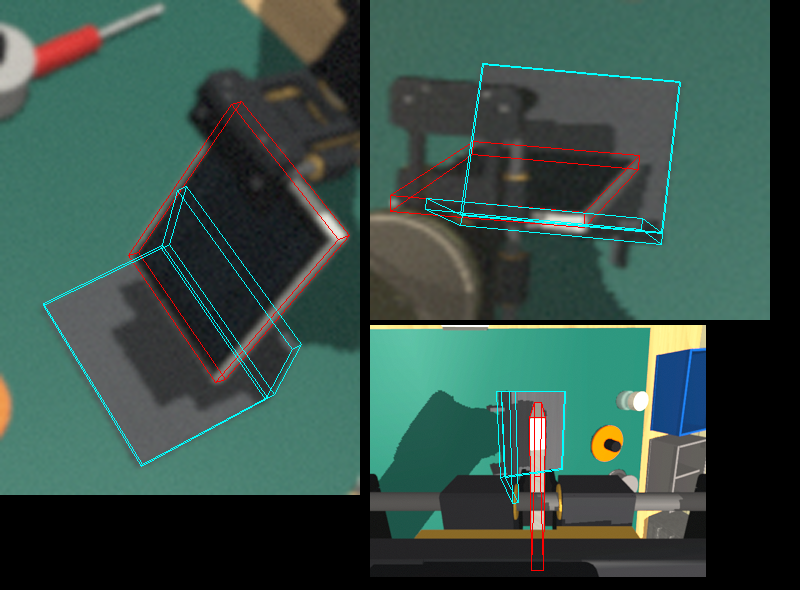

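The models fit in all three views: tablet centred, tilt 20.2°, about 47 mm above its seat and 6 mm in front of the plate. I'll lower it.

Emit:
arm_command --steps '[{"rot": [0, 0, 0], "slide": [0, 0, -0.015], "grip": 0}, {"rot": [0, 0, 0], "slide": [0, 0, -0.015], "grip": 0}, {"rot": [0, 0, 0], "slide": [0, 0, -0.008], "grip": 0}, {"rot": [0, 0, 0], "slide": [0, 0, -0.004], "grip": 0}, {"rot": [0, 0, 0], "slide": [0, 0, -0.002], "grip": 0}, {"rot": [0, 0, 0], "slide": [0, 0, -0.001], "grip": 0}, {"rot": [0, 0, 0], "slide": [0, 0, 0], "grip": 0}, {"rot": [0, 0, 0], "slide": [0, 0, 0], "grip": 0}]'

```text
time: 18.0
ee_pos: [0.4777, 0.2648, 0.1433]
eef_rot: [0.729, 0.662, 0.117, 0.13]
ft_force: [-0.6, -0.3, -3.6]
width: 0.0098
grip_force: 40.0
```

Next, back toward the plate along −rest x, then the last millimetres.

Emit:
arm_command --steps '[{"rot": [0, 0, 0], "slide": [-0.002, 0, 0], "grip": 0}, {"rot": [0, 0, 0], "slide": [-0.002, 0, 0], "grip": 0}, {"rot": [0, 0, 0], "slide": [-0.001, 0, 0], "grip": 0}, {"rot": [0, 0, 0], "slide": [0, 0, -0.0005], "grip": 0}, {"rot": [0, 0, 0], "slide": [0, 0, -0.0005], "grip": 0}, {"rot": [0, 0, 0], "slide": [0, 0, -0.0005], "grip": 0}, {"rot": [0, 0, 0], "slide": [0, 0, 0], "grip": 0}, {"rot": [0, 0, 0], "slide": [0, 0, 0], "grip": 0}]'

```text
time: 19.0
ee_pos: [0.4735, 0.265, 0.1425]
eef_rot: [0.729, 0.662, 0.118, 0.13]
ft_force: [5.9, -1.2, 1.6]
width: 0.0097
grip_force: 40.0
```

Contact with both the foot and the plate. Release and withdraw along the tool axis.

Emit:
arm_command --steps '[{"rot": [0, 0, 0], "slide": [0, 0, 0], "grip": 0.15}, {"rot": [0, 0, 0], "slide": [0, 0, 0], "grip": 0.25}, {"rot": [0, 0, 0], "slide": [0, 0, 0], "grip": 0.35}, {"rot": [0, 0, 0], "slide": [0, 0, 0], "grip": 0.35}, {"rot": [0, 0, 0], "slide": [0, 0, 0], "grip": 0.35}, {"rot": [0, 0, 0], "slide": [0, 0, 0], "grip": 0.35}, {"rot": [0, 0, 0], "slide": [-0.002, 0, 0.006], "grip": 0.35}, {"rot": [0, 0, 0], "slide": [-0.0055, 0.0005, 0.015], "grip": 0.35}]'

```text
time: 20.0
ee_pos: [0.4646, 0.265, 0.1628]
eef_rot: [0.729, 0.662, 0.116, 0.13]
ft_force: [0.3, 1.3, -0.5]
width: 0.0305
grip_force: 0.0
```

Run:
```python
from h import *
s=sensors.read_state(); print(s['time'],s['ee_pos'],s['ft_force'],s['width'],s['grip_force'])
q=shot('scene')
print([(np.round(x['bbox'],1).tolist(),round(x['conf'],2)) for x in eyes.look_for('tablet',q)[:2]])
th=np.radians(20.2);a=-.1037
tb=box(-.005,.005,-.06,.06,0,.18); Ry=np.array([[np.cos(th),0,-np.sin(th)],[0,1,0],[np.sin(th),0,np.cos(th)]])
P=proj(q,place(tb@Ry.T+[-.0172,0,.0057],.5388,.2591,a)); print('expected',P.min(0),P.max(0))
```

```text
20.0 [0.46460105 0.26495611 0.16284835] [ 0.32227842  1.30900285 -0.54028994] 0.03045383461010016 0.0
[([341.7, 230.5, 412.2, 313.6], 0.6)]
expected [342.66541412 224.84139095] [412.47809317 313.93759327]
```

The tablet is standing as expected. I'll withdraw fully.

Emit:
arm_command --steps '[{"rot": [0, 0, 0], "slide": [-0.0085, 0.001, 0.023], "grip": 0.35}, {"rot": [0, 0, 0], "slide": [-0.01, 0.001, 0.028], "grip": 0.35}, {"rot": [0, 0, 0], "slide": [-0.01, 0.001, 0.028], "grip": 0.35}, {"rot": [0, 0, 0], "slide": [-0.01, 0.001, 0.028], "grip": 0.35}, {"rot": [0, 0, 0], "slide": [-0.02, 0.02, 0.01], "grip": 0.35}, {"rot": [0, 0, 0], "slide": [-0.02, 0.02, 0], "grip": 0.35}, {"rot": [0, 0, 0], "slide": [0, 0, 0], "grip": 0.35}, {"rot": [0, 0, 0], "slide": [0, 0, 0], "grip": 0.35}]'

```text
time: 21.1
ee_pos: [0.3869, 0.3088, 0.2797]
eef_rot: [0.729, 0.662, 0.117, 0.13]
ft_force: [0.9, -0.2, 0.4]
width: 0.0307
grip_force: 0.0
```

Run:
```python
from h import *
s=sensors.read_state(); print(s['time'],s['ee_pos'],s['ft_force'],s['grip_force'])
th=np.radians(20.2);a=-.1037
tb=box(-.005,.005,-.06,.06,0,.18); Ry=np.array([[np.cos(th),0,-np.sin(th)],[0,1,0],[np.sin(th),0,np.cos(th)]])
T=place(tb@Ry.T+[-.0172,0,.0057],.5388,.2591,a)
for n in('scene','top'):
  q=shot(n,'fin_'+n+'.png'); P=proj(q,T); print(n,'expected',P.min(0).round(1),P.max(0).round(1))
  for o in('tablet','lid','tin'): print(o,[(np.round(x['bbox'],1).tolist(),round(x['conf'],2)) for x in eyes.look_for(o,q)[:3]])
  k,_=circ(.502,-.027,.049,.038); P=proj(q,k); print('lid exp',P.min(0).round(1),P.max(0).round(1))
```

```text
21.1 [0.38690274 0.30878892 0.27965123] [ 0.92558317 -0.19338308  0.35364274] 0.0
scene expected [342.7 224.8] [412.5 313.9]
tablet [([345.7, 227.9, 410.9, 312.7], 0.7), ([209.2, 85.4, 255.9, 117.6], 0.23)]
lid [([266.0, 299.7, 302.1, 336.6], 0.91), ([282.2, 190.8, 317.0, 210.0], 0.7)]
tin [([282.4, 208.5, 310.4, 220.1], 0.77)]
lid exp [283.1 186.7] [311.5 209.5]
top expected [149.5 224.3] [208.9 246.1]
tablet [([148.0, 227.7, 209.9, 248.0], 0.92), ([226.3, 150.4, 249.7, 170.1], 0.39)]
lid [([191.1, 162.6, 220.0, 186.6], 0.73), ([271.8, 221.6, 299.1, 245.9], 0.64), ([163.3, 202.5, 216.9, 251.3], 0.45)]
tin [([319.3, 215.3, 342.5, 236.4], 0.93), ([257.4, 161.8, 290.1, 197.6], 0.52)]
lid exp [272.6 218.4] [298.9 244.5]
```

Both stand where the model expects them, so I'm handing in.

```bash
python3 -c "
from bench import order; print(order.close_job())"
```

```text
the job is handed in; nothing more can be done
None
```

The lid is seated on the tin and the tablet leans on the rest at about 20° with the screen outward; both are released, and I handed the job in at about 21 s of robot time with no verdict returned.

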